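# Hold the slow-cooling box open with its lever

### The arm

A 6-joint arm with a two-finger parallel gripper is mounted at the origin on the work surface. World frame = base frame: x ahead of the robot, y to its left, z up, the work surface at z = 0. Lengths are in m, angles in degrees, forces in N, time in s.
With the tool pointing down it reaches from about 0.375 to 0.9 m from the base axis. Payload 3.1 kg.
Tool frame: the origin (TCP) lies on the centre line of the jaws, within the pads' length; the fingertips stand 8 mm ahead of it and the grasp point (between the pads) lies 11 mm behind it; y points along the fingers, x is the direction in which the jaws open and shut, and the axes are right-handed (so a half turn about y gives the same grasp; the last joint's range is limited). The gripper opens to 87 mm and grips with 3 to 60 N. Pads are 19 mm wide; open, the fingers measure 117 mm over their backs; the gripper's body (75 mm by 190 mm) begins 51 mm behind the grasp point.
Start: joints at [-75.544, 30.224, 82.088, -0, 67.689, -10.227], TCP at [0.261, -0.568, 0.231] pointing down, gripper open.
Joint ranges: [-176.69, 176.69], [-43.24, 126.21], [12.49, 139.97], [-82, 262], [0, 151.66], [-163.58, 163.58]. Speed limits (degrees/s): [159.86, 159.86, 180, 180, 180, 180].

### API

Orientations are given as a 3x3 rotation matrix whose columns are the frame's x, y, z axes.
In Python, from rig import read_state, imaging, job, spotter gives the robot as it stands.
- The arm moves only by the tool apply_moves, never from a script. Its argument "steps" is a list of rows, each an object of numbers: "x", "y", "z": the shift along the world's x, y, z in mm; "spin": the turn about the world's z in rad. In form: [{"x": .., "y": .., "z": .., "spin": ..}, ...]. A call has 1 to 12 rows; each row shifts and turns the pose as measured when the row begins; what a row does not reach is not made up. A row lasts 1/10 s, in which the tool goes at most 50 mm and 8.59 degrees, less where a joint would pass 70% of its speed; a pose out of reach is approached as far as the arm can. A call is refused whole if a number of a shift passes 50 or a number of a turn 0.15, either way. A call with a gripper value outside its range is refused whole. "grip" is the finger opening in mm, from 0 to 87, set as the call begins (left out, the last holds). The fingers move at their own pace and stop on an object; the grip force is fixed at half the most. Time passes only in rows, so rows that do not move let the fingers close. It gives the time, the measured TCP pose, the force and the opening at its end, in the units of the state.
- read_state(): the state, without advancing time (a new reading comes with each control period).
- imaging.capture(name): name is "scene" or "top"; returns the picture (384x512x3 uint8, red, green, blue); there is no depth.
- imaging.camera_params(name): a dict with "fov_y" (degrees; the focal length in pixels is half the picture's height over the tangent of half this angle, whatever the lens; pixels are square), "cx", "cy" (the principal point, pixels), "R" (3x3) and "t" (3): a world point X has camera coordinates R X + t. Camera axes: x right, y down, z forward; pixel columns grow to the right and rows downward; lengths in m; the calibration is good to about 2 mm. A picture is of the moment at which its call begins. camera_params takes no time and is no camera call.
- job.hand_in(): hands the job in, once; it reports no verdict.
Trained networks look in the newest picture that a camera, given by its name, has taken for a name from the list of things; names that differ only in an ending like _2 or _b are one class to them, and where a whole thing is asked for, a point or a joint stands for the part that bears it (a point fixed in the world has none). Each returns a list of dicts, best first, with "score" (0 to 1); they miss things now and then, are a little off and sometimes report something else, mostly with a low value. They report only what shows in the picture. A call takes as long as a camera call.
- spotter.cut_out(name, camera): "mask" (384x512 bool, what is visible of it) and "rect" ([left, top, width, height] in pixels, round what is visible of it).
The state is a dict: "time_s": time; "joint_positions": joint angles; "qvel": joint speeds; "tau": joint torques, N m; "position": TCP position; "tcp_rot": TCP orientation; "force": force on the tool from outside, world axes, zero at the start; "moment": the same for the moment, N m; "opening": opening from 0.0 (shut) to 1.0 (fully open).
Only numpy, scipy, OpenCV 4.12 (cv2) and the standard library are available. Lean on these libraries where they do the work, as an engineer would, in place of code of your own. Each camera call takes 0.05 s, during which the arm holds its last target.

### The job

Open the slow-cooling box for the smith: push the tail of the swing stop away from the box until its nose is out from under the lever, then press the ribbed plate at the lever's long end all the way down onto the rubber buffer, so that the short end raises the heavy flap. Finish while holding the lever down with the flap open. Touch nothing of the flap itself, leave the lever lying in its fulcrum, and leave the tools and stock around it where they are.

Things in the scene. Friction and masses are not known exactly. Their poses are not given: they have to be found in the camera images.
- station: Fixed assembly: hollow dark steel slow-cooling box (250 x 240 mm, 97 mm high) and the lever's fulcrum before it. Origin on the bench under the fulcrum pin; +y runs from there along the lever to the long end, -y to the box (wall at y -125 mm); -x looks to the robot; yaw -9 to +17 degrees.
- buffer (a point): Middle of the rubber top (44 x 30 mm) of the buffer post under the lever's long arm, 100 mm from the pin and 80 mm above the bench: the pressed lever comes to rest on it.
- lever: Loose steel lever, its cross pin lying in two open U slots of the fulcrum. Origin: middle of the pin, 110 mm up. Bar 30 x 10 mm; long arm 250 mm to the end plate's middle, short arm 100 mm, ending under the flap's lip. At rest the long arm slopes up 13 degrees (body axes then level), on the buffer down about 12. 4 to 10 N down on the end plate raises the flap; on the buffer it stiffens steeply.
- lever_pad (a point): Middle of the top face of the ribbed end plate (60 mm across the lever, 56 mm along it) on the lever's long end: the place to press. About 175 mm above the bench at rest, about 70 mm when the lever is on its buffer; on the way it keeps within 10 mm of a straight line down.
- stop (a joint): Angle (rad) of the swing stop, a level bar 165 x 20 x 20 mm, top 138 mm up, on an upright post. 0: square to the lever, nose under the long arm, 8 mm below it, so the lever cannot go down. It turns one way only, to 1.4: tail away from the box, nose towards it. From 0.9 the nose is clear. Starts at 0 to 0.2, takes about 1 N at the tail, stays where left.
- stop_pivot (a point): Top of the stop bar on its turning axis (upright, under a round cap 28 mm across, 8 mm tall), 80 mm from the lever's middle line on the robot's side. The nose reaches 100 mm from here, the tail 65 mm.
- stop_tail (a point): Top of the stop bar's tail, 55 mm from the pivot, on the side away from the lever: the place to push, against the bar's upright side face that looks towards the box.
- flap: The heavy flap of the box, a bare steel plate 200 x 145 x 20 mm of 3 to 5 kg with a loop handle on top (100 mm wide, 35 mm tall), hinged along its edge farther from the lever; underside 98 mm up when shut and level. About 0.31 rad open with the lever on its buffer; falls shut when the lever is let go. Origin on the hinge line, middle, underside; +y to the lip.
- flap_lip (a point): Middle of the flap's top edge at the lip over the lever's short end.
- billet: Bystander: upright square steel block, 36 x 36 x 58 mm, on the robot's side of the fulcrum. Origin at its underside, about its middle.
- hammer: Bystander: hammer 270 mm long lying flat, beyond the lever. Origin at its underside, about its middle.
- wrench: Bystander: wrench 170 mm long lying flat, on the robot's side of the box. Origin at its underside, about its middle.
- tin: Bystander: round aluminium can, 64 mm across, 85 mm tall, on the robot's side of the box. Origin at its underside, about its middle.
- mug: Bystander: white mug, 76 mm across, 85 mm tall, beyond the lever's long end. Origin at its underside, about its middle.
- chisel: Bystander: steel chisel 150 mm long lying flat, just beyond the lever. Origin at its underside, about its middle.
- punch: Bystander: stepped round steel punch standing up, 32 mm across, 85 mm tall, just beyond the fulcrum. Origin at its underside, about its middle.

How it is judged:
By the outcome, as a careful person would: the job done as asked, in the order asked, and still so for the second after the job is handed in, while the arm keeps its last pose, push and grip.
It also fails if it takes over 40 s, if anything falls off the work surface, if the arm or the gripper's body presses on something with over 40 N, if the wrist force passes 120 N, or if a joint passes its speed limit or range.

## Working session

There is one attempt and no reset: what is moved stays moved. The work goes in short steps, Python scripts to look and compute and a tool call to move; the robot and the scene stay as the last step left them, time stands still between calls to the robot, and variables do not carry over. Pictures are saved under pics/ and viewed, and the job is handed in when it is done.

Besides the shell and the picture viewer there is one more tool, called after "Emit:" as name(argument=value, ...) on one line, values as JSON. apply_moves: Moves the arm, as the interface text tells. Its arguments: {"type":"object","properties":{"steps":{"type":"array"},"grip":{"type":"number"}},"required":["steps"]}

```bash
mkdir -p pics; python3 - <<'E'
from rig import read_state, imaging, job, spotter
import cv2, numpy as np
s=read_state(); print(s)
for n in ("scene","top"):
    im=imaging.capture(n); cv2.imwrite(f"pics/{n}0.png",cv2.resize(im[:,:,::-1],(800,600)))
    p=imaging.camera_params(n); print(n,p)
    for o in ("stop","lever_pad","lever","stop_pivot","stop_tail","flap_lip","station"):
        try:
            r=spotter.cut_out(o,n)
            for d in r[:2]:
                m=d["mask"]; v,u=np.nonzero(m); print(n,o,round(d["score"],2),d["rect"],m.sum(),u.mean(),v.mean())
        except Exception as e: print(o,e)
E
```

```text
{'time_s': 0.0, 'joint_positions': array([-7.55451420e+01,  3.02802152e+01,  8.21574915e+01, -3.92397101e-04,
        6.76878949e+01, -1.02267739e+01]), 'qvel': array([-0.07259568, -0.00029745,  0.09427932,  0.06599201, -0.14802006,
        0.06818196]), 'tau': array([ 2.45207257e-04, -4.40044177e+01, -1.76592547e+01,  6.32848218e-02,
        5.82044001e-02, -1.72791392e-04]), 'position': array([ 0.26083214, -0.56717772,  0.22955208]), 'tcp_rot': array([[ 4.17577572e-01, -5.53336039e-04,  9.08641109e-01],
       [-9.08638714e-01,  2.12118484e-03,  4.17577763e-01],
       [-2.15845658e-03, -9.99997597e-01,  3.82976671e-04]]), 'force': array([-0.1168763 , -0.23457178,  0.14056023]), 'moment': array([ 0.00175976, -0.01897517,  0.00108472]), 'opening': 0.9961921661360867}
scene {'fov_y': 47.5967260026244, 'cx': 253.30008600884008, 'cy': 190.2375818247814, 'R': array([[-0.24332027,  0.96986805, -0.01229717],
       [ 0.76714919,  0.18467322, -0.61431094],
       [-0.59352959, -0.15890806, -0.78896822]]), 't': array([ 0.22380219, -0.38827219,  1.53781034])}
scene stop 0.68 [273.9, 151.5, 2
[... 1203 characters left out ...]
12852 177.07328072153325
top lever 0.68 [208.8, 161.2, 125.6, 37.7] 1658 267.6791314837153 177.76718938480096
top stop_pivot 0.57 [227.0, 179.7, 13.5, 49.9] 342 235.28654970760235 202.35672514619884
top stop_pivot 0.48 [177.1, 125.1, 34.2, 32.6] 625 194.584 140.3968
top stop_tail 0.85 [231.6, 182.3, 9.9, 44.3] 294 235.48979591836735 202.4625850340136
top flap_lip 0.78 [328.1, 153.6, 61.8, 73.9] 3798 360.1845708267509 187.98973143759875
top flap_lip 0.59 [229.3, 181.9, 13.3, 42.6] 319 235.23824451410658 201.75862068965517
top station 0.89 [216.7, 146.7, 213.8, 91.8] 10701 353.2610036445192 190.8387066629287
top station 0.44 [207.9, 161.9, 127.9, 39.7] 1732 267.3804849884527 177.41801385681293
```

View pics/scene0.png

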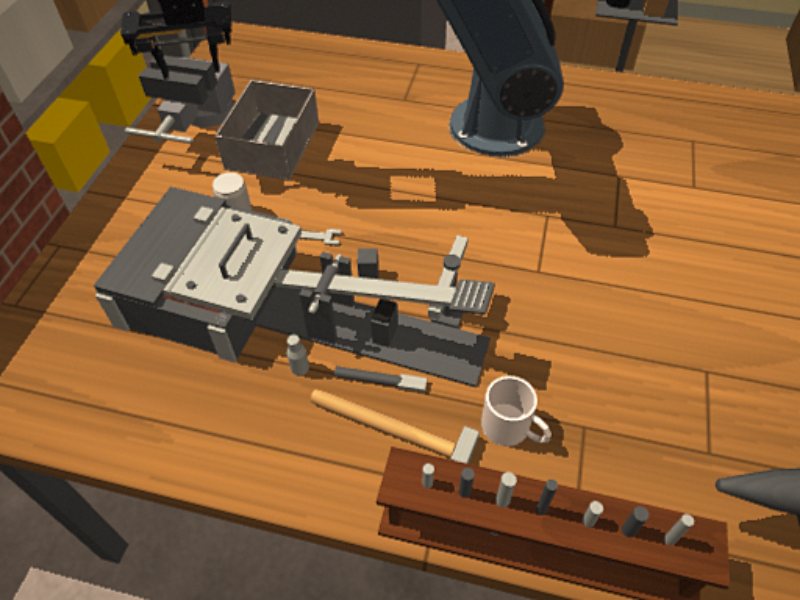

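View pics/top0.png

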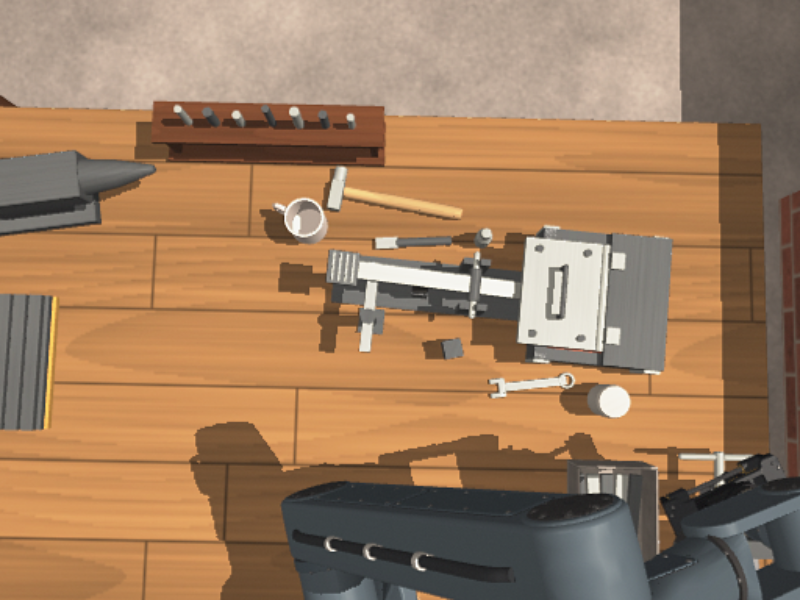

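The scene shows the pad at about (473,296), the stop cap at (452,262) and the tail end at (461,238), in 800-px coordinates. In the top view they are at (343,267), (372,316) and (366,351). I'll fit the station pose from these points.

```bash
cat > h.py <<'E'
import numpy as np, cv2
from rig import imaging
def K(n):
    p=imaging.camera_params(n); f=192/np.tan(np.radians(p["fov_y"]/2)); return f,p
def proj(n,X):
    f,p=K(n); c=p["R"]@np.asarray(X)+p["t"]; return np.array([f*c[0]/c[2]+p["cx"],f*c[1]/c[2]+p["cy"]])
def atz(n,uv,z):
    f,p=K(n); d=p["R"].T@np.array([(uv[0]-p["cx"])/f,(uv[1]-p["cy"])/f,1]); o=-p["R"].T@p["t"]
    return o+d*(z-o[2])/d[2]
E
python3 - <<'E'
from h import *
from scipy.optimize import least_squares
k=1.5625
for nm,z,a,b in (("pad",.175,(473,296),(343,267)),("cap",.146,(452,260),(372,315)),("tailend",.138,(462,238),(366,351))):
    print(nm,atz("scene",np.array(a)/k,z).round(4),atz("top",np.array(b)/k,z).round(4))
E
python3 - <<'E'
import cv2
for n,(x,y,w,h) in (("top",(205,150,110,85)),("scene",(170,140,150,90))):
    im=cv2.imread(f"pics/{n}0.png"); 
    c=im[int(y*1.5625):int((y+h)*1.5625),int(x*1.5625):int((x+w)*1.5625)]
    s=780/c.shape[1]; s=min(s,590/c.shape[0]); cv2.imwrite(f"pics/{n}0c.png",cv2.resize(c,None,fx=s,fy=s,interpolation=cv2.INTER_CUBIC)); print(n,s*1.5625)
E
```

```text
pad [0.632 0.049 0.175] [0.6295 0.0451 0.175 ]
cap [0.5443 0.0013 0.146 ] [ 0.5469 -0.0074  0.146 ]
tailend [0.4855 0.0072 0.138 ] [0.4818 0.0021 0.138 ]
top 6.931390977443609
scene 5.1861702127659575
```

View pics/top0c.png

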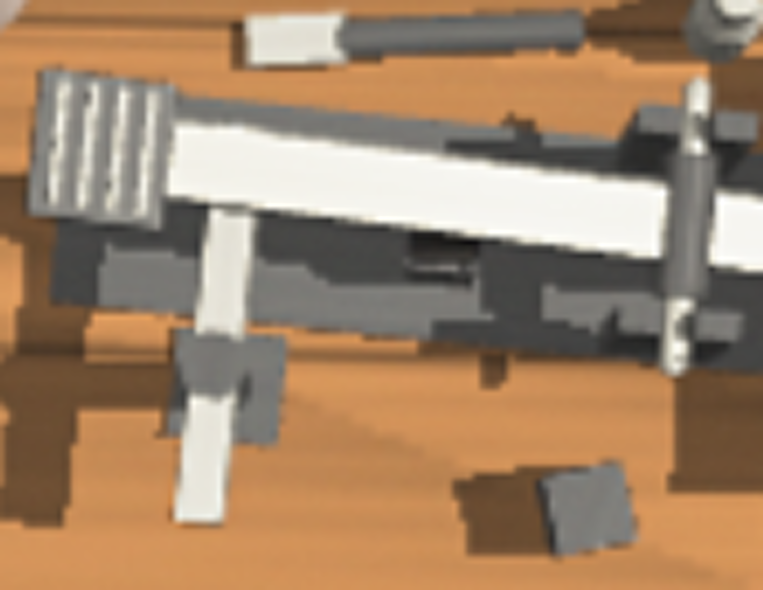

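View pics/scene0c.png

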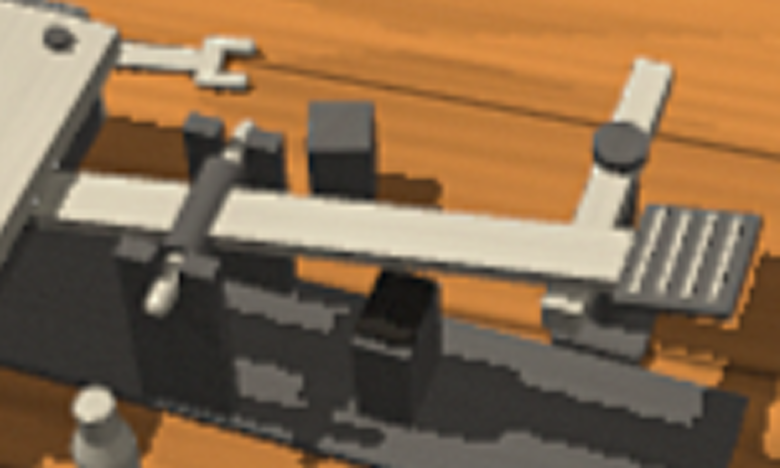

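```bash
python3 - <<'E'
from h import *
T=lambda u,v:(np.array([u,v])/4.436+[320,234])/1.5625
S=lambda u,v:(np.array([u,v])/3.319+[265,218])/1.5625
P={}
for nm,z,s,t in (("pad",.175,(690,260),(102,149)),("cap",.146,(621,137),(211,365)),("tailend",.138,(655,62),(198,520)),("pin",.113,(200,213),(687,228)),("pinA",.113,(245,130),(676,365)),("pinB",.113,(155,300),(697,90)),("billet",.058,(341,122),(588,505))):
    a=atz("scene",S(*s),z);b=atz("top",T(*t),z);P[nm]=(a+b)/2
    print(nm,a.round(4),b.round(4))
for A,B in (("pin","pad"),("cap","tailend")):
    d=(P[B]-P[A])[:2];print(A,B,np.linalg.norm(d),np.degrees(np.arctan2(d[1],d[0])))
d=P["pinB"]-P["pinA"];print("pin axis",np.degrees(np.arctan2(d[1],d[0])))
pin=P["pin"]
for yaw in (6,7,8,9,10):
    y=np.radians(yaw);R=np.array([[np.cos(y),-np.sin(y)],[np.sin(y),np.cos(y)]])
    print(yaw,"local pad",R.T@(P["pad"]-pin)[:2],"cap",R.T@(P["cap"]-pin)[:2],"tail",R.T@(P["tailend"]-P["cap"])[:2])
E
```

```text
pad [0.6327 0.049  0.175 ] [0.6284 0.0451 0.175 ]
cap [0.5427 0.0012 0.146 ] [5.444e-01 5.000e-04 1.460e-01]
tailend [0.4824 0.0072 0.138 ] [0.4813 0.0046 0.138 ]
pin [ 0.6114 -0.1953  0.113 ] [ 0.6087 -0.1965  0.113 ]
pinA [ 0.5539 -0.1896  0.113 ] [ 0.5508 -0.1925  0.113 ]
pinB [ 0.6679 -0.1999  0.113 ] [ 0.6674 -0.2     0.113 ]
billet [ 0.491  -0.1589  0.058 ] [ 0.4931 -0.1603  0.058 ]
pin pad 0.24381614091312 85.17327051457576
cap tailend 0.06187577209774861 175.3298603598207
pin axis -4.393442272241351
6 local pad [0.04579831 0.23947615] cap [-0.04555448  0.2026212 ] tail [-0.0608059   0.01145658]
7 local pad [0.04997077 0.23864038] cap [-0.04201132  0.20338538] tail [-0.0605967   0.01251604]
8 local pad [0.05412801 0.23773193] cap [-0.03845536  0.2040876 ] tail [-0.06036903  0.01357169]
9 local pad [0.05826876 0.23675105] cap [-0.03488768  0.20472766] tail [-0.06012298  0.01462321]
10 local pad [0.06239176 0.23569807] cap [-0.03130938  0.20530535] tail [-0.05985861  0.01567027]
```

The station's yaw is about -4.6°, the pivot is at about (0.5435, 0.001), and the stop angle is about 0. I'll transit with the fingers closed, and turn the jaw axis to lie along the lever.

Emit:
apply_moves(grip=0, steps=[{"z":20},{"x":20,"y":45,"spin":-0.1},{"x":20,"y":45,"spin":-0.1},{"x":20,"y":45,"spin":-0.1},{"x":20,"y":45,"spin":-0.1},{"x":20,"y":45,"spin":-0.1},{"x":20,"y":45},{"x":20,"y":45},{"x":20,"y":45},{"x":20,"y":45},{"x":20,"y":40}])

```text
invalid input at $.steps[0]: expected keys x, y, z, spin
```

```bash
python3 - <<'E'
from rig import read_state
s=read_state(); print(s["position"],s["tcp_rot"].round(3),s["opening"],s["joint_positions"].round(1))
E
```

```text
[ 0.26100606 -0.56787222  0.23057328] [[ 0.418  0.     0.909]
 [-0.909 -0.     0.418]
 [ 0.    -1.     0.   ]] 0.996704436368203 [-75.5  30.2  82.1   0.   67.7 -10.2]
```

Emit:
apply_moves(grip=0, steps=[{"x":0,"y":0,"z":20,"spin":0},{"x":20,"y":45,"z":0,"spin":-0.1},{"x":20,"y":45,"z":0,"spin":-0.1},{"x":20,"y":45,"z":0,"spin":-0.1},{"x":20,"y":45,"z":0,"spin":-0.1},{"x":20,"y":45,"z":0,"spin":-0.1},{"x":20,"y":45,"z":0,"spin":0},{"x":20,"y":45,"z":0,"spin":0},{"x":20,"y":45,"z":0,"spin":0},{"x":20,"y":45,"z":0,"spin":0},{"x":20,"y":40,"z":0,"spin":0},{"x":0,"y":0,"z":0,"spin":0}])

```text
time_s: 2.0
position: [0.4625, -0.1155, 0.2532]
tcp_rot: [[-0.098, 0.006, 0.995], [-0.995, -0.009, -0.098], [0.008, -1.0, 0.007]]
force: [-0.2, 0.1, 0.3]
opening: 0.033
```

```bash
python3 - <<'E'
from rig import read_state
s=read_state(); print(s["position"],s["tcp_rot"].round(3),s["opening"],s["joint_positions"].round(1))
E
```

```text
[ 0.46252256 -0.11547258  0.25322375] [[-0.098  0.006  0.995]
 [-0.995 -0.009 -0.098]
 [ 0.008 -1.     0.007]] 0.03344690881393254 [-27.3  16.9 101.5  -0.3  61.1  68.5]
```

Emit:
apply_moves(steps=[{"x":12,"y":36,"z":0,"spin":0},{"x":12,"y":36,"z":-10,"spin":0},{"x":0,"y":0,"z":-35,"spin":0},{"x":0,"y":0,"z":-35,"spin":0},{"x":0,"y":0,"z":-30,"spin":0},{"x":0,"y":0,"z":-10,"spin":0},{"x":0,"y":0,"z":0,"spin":0}])

```text
time_s: 2.7
position: [0.4912, -0.0447, 0.1331]
tcp_rot: [[-0.095, 0.017, 0.995], [-0.995, -0.016, -0.095], [0.014, -1.0, 0.019]]
force: [0.5, -0.7, 0.8]
opening: 0.005
```

```bash
python3 - <<'E'
from rig import read_state, imaging
import cv2
s=read_state(); print(s["position"],s["force"])
im=imaging.capture("scene")[100:240,150:350,::-1]; cv2.imwrite("pics/s1.png",cv2.resize(im,None,fx=4,fy=4,interpolation=cv2.INTER_CUBIC))
E
```

```text
[ 0.49116236 -0.04470304  0.13308067] [ 0.53651398 -0.7176606   0.75982481]
```

View pics/s1.png

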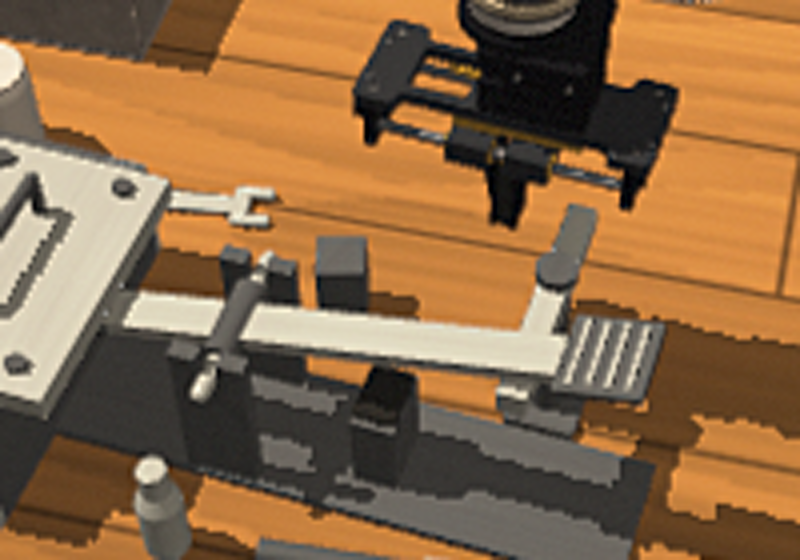

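The closed finger stands beside the tail on the box side with a small gap, so I'll push now.

Emit:
apply_moves(steps=[{"x":0,"y":8,"z":-4,"spin":0},{"x":0,"y":10,"z":0,"spin":0},{"x":0,"y":10,"z":0,"spin":0},{"x":0,"y":10,"z":0,"spin":0},{"x":0,"y":10,"z":0,"spin":0},{"x":2,"y":10,"z":0,"spin":0},{"x":3,"y":10,"z":0,"spin":0},{"x":5,"y":10,"z":0,"spin":0},{"x":5,"y":8,"z":0,"spin":0},{"x":4,"y":4,"z":0,"spin":0},{"x":0,"y":0,"z":0,"spin":0}])

```text
time_s: 3.85
position: [0.5128, 0.0464, 0.1352]
tcp_rot: [[-0.087, 0.026, 0.996], [-0.996, -0.032, -0.086], [0.03, -0.999, 0.029]]
force: [-0.2, -0.8, -0.1]
opening: 0.004
```

```bash
python3 - <<'E'
from rig import read_state, imaging
import cv2
s=read_state(); print(s["position"],s["force"])
im=imaging.capture("scene")[100:240,150:350,::-1]; cv2.imwrite("pics/s2.png",cv2.resize(im,None,fx=4,fy=4,interpolation=cv2.INTER_CUBIC))
E
```

```text
[0.51278583 0.04639049 0.13517028] [-0.17145147 -0.75826251 -0.12804104]
```

View pics/s2.png

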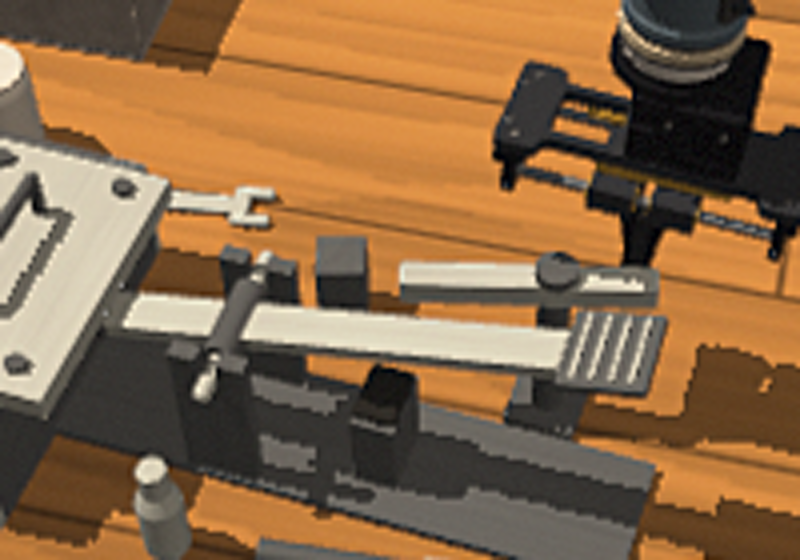

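The stop is now nearly parallel to the lever (about 1.3 rad) and its nose is well clear. I'll back off, rise, and move over the pad.

Emit:
apply_moves(steps=[{"x":-20,"y":-5,"z":0,"spin":0},{"x":0,"y":0,"z":45,"spin":0},{"x":0,"y":0,"z":45,"spin":0},{"x":0,"y":0,"z":30,"spin":0},{"x":35,"y":2,"z":0,"spin":0},{"x":45,"y":2,"z":0,"spin":0},{"x":45,"y":2,"z":0,"spin":0},{"x":20,"y":0,"z":0,"spin":0},{"x":0,"y":0,"z":0,"spin":0}])

```text
time_s: 4.8
position: [0.6416, 0.0501, 0.2629]
tcp_rot: [[-0.09, 0.036, 0.995], [-0.996, -0.025, -0.089], [0.022, -0.999, 0.038]]
force: [-0.5, -0.1, -0.3]
opening: 0.002
```

```bash
python3 - <<'E'
from rig import read_state, imaging
import cv2
s=read_state(); print(s["position"],s["force"],s["tcp_rot"].round(3))
im=imaging.capture("scene")[100:240,150:350,::-1]; cv2.imwrite("pics/s3.png",cv2.resize(im,None,fx=4,fy=4,interpolation=cv2.INTER_CUBIC))
E
```

```text
[0.64160616 0.05008046 0.26292654] [-0.51889909 -0.081      -0.32272884] [[-0.09   0.036  0.995]
 [-0.996 -0.025 -0.089]
 [ 0.022 -0.999  0.038]]
```

View pics/s3.png

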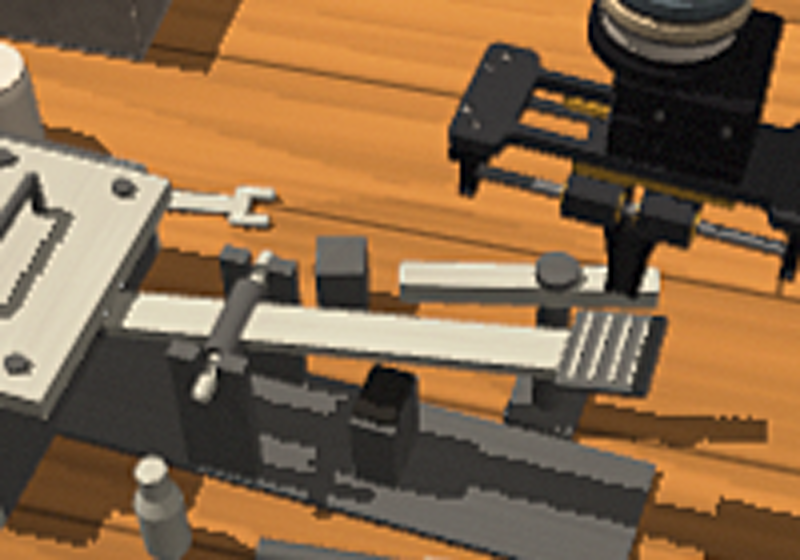

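Emit:
apply_moves(steps=[{"x":-10,"y":0,"z":-20,"spin":0},{"x":0,"y":0,"z":-25,"spin":0},{"x":0,"y":0,"z":-15,"spin":0},{"x":0,"y":0,"z":-5,"spin":0},{"x":0,"y":0,"z":0,"spin":0}])

```text
time_s: 5.35
position: [0.6231, 0.0511, 0.1966]
tcp_rot: [[-0.091, 0.03, 0.995], [-0.996, -0.023, -0.09], [0.02, -0.999, 0.032]]
force: [0.2, -0.5, 0.2]
opening: 0.006
```

```bash
python3 - <<'E'
from rig import read_state, imaging
import cv2
s=read_state(); print(s["position"],s["force"],s["tcp_rot"].round(3))
im=imaging.capture("scene")[100:240,150:350,::-1]; cv2.imwrite("pics/s4.png",cv2.resize(im,None,fx=4,fy=4,interpolation=cv2.INTER_CUBIC))
E
```

```text
[0.62306661 0.05110258 0.19663278] [ 0.21870704 -0.49501648  0.24516034] [[-0.091  0.03   0.995]
 [-0.996 -0.023 -0.09 ]
 [ 0.02  -0.999  0.032]]
```

View pics/s4.png

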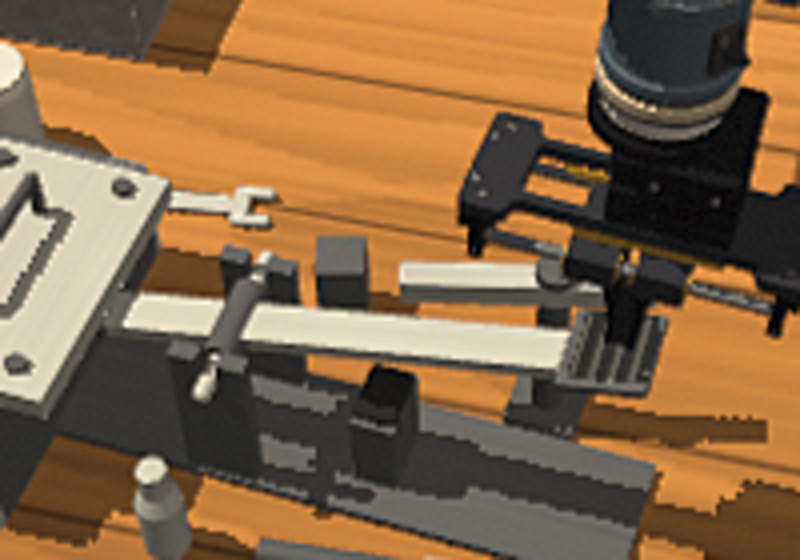

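The finger is just above the pad. x drifts about -8 mm over a descent like this, so I'll compensate while pressing.

Emit:
apply_moves(steps=[{"x":9,"y":-2,"z":0,"spin":0},{"x":1,"y":0,"z":-10,"spin":0},{"x":1,"y":0,"z":-10,"spin":0},{"x":1,"y":0,"z":-10,"spin":0},{"x":1,"y":0,"z":-10,"spin":0},{"x":1,"y":0,"z":-10,"spin":0},{"x":0,"y":0,"z":0,"spin":0}])

```text
time_s: 6.1
position: [0.64, 0.0529, 0.1521]
tcp_rot: [[-0.092, 0.038, 0.995], [-0.996, -0.017, -0.091], [0.013, -0.999, 0.039]]
force: [-2.3, -2.1, 5.8]
opening: 0.001
```

```bash
python3 - <<'E'
from rig import read_state, imaging
import cv2
s=read_state(); print(s["position"],s["force"],s["tcp_rot"].round(3))
im=imaging.capture("scene")[100:240,150:350,::-1]; cv2.imwrite("pics/s5.png",cv2.resize(im,None,fx=4,fy=4,interpolation=cv2.INTER_CUBIC))
E
```

```text
[0.63996641 0.05291095 0.15214487] [-2.33598456 -2.08931386  5.75982259] [[-0.092  0.038  0.995]
 [-0.996 -0.017 -0.091]
 [ 0.013 -0.999  0.039]]
```

View pics/s5.png

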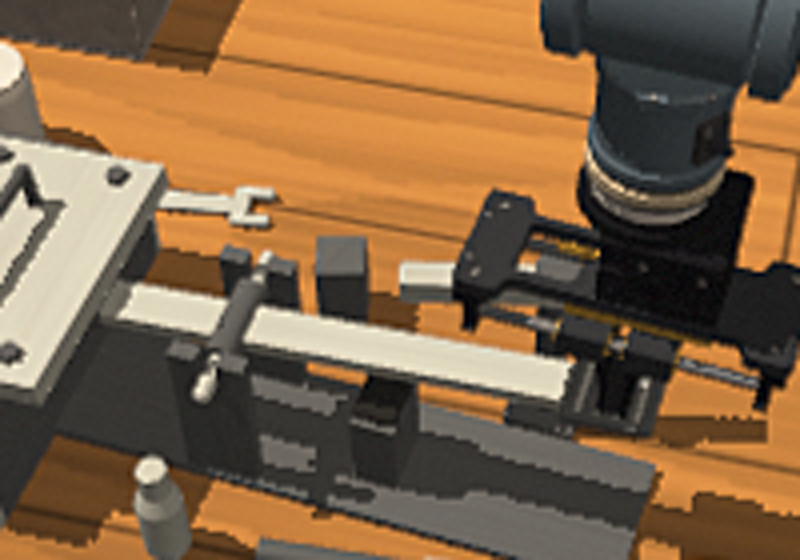

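Emit:
apply_moves(steps=[{"x":-1,"y":0,"z":-10,"spin":0},{"x":-1,"y":0,"z":-10,"spin":0},{"x":-1,"y":0,"z":-10,"spin":0},{"x":-1,"y":0,"z":-10,"spin":0},{"x":0,"y":0,"z":-10,"spin":0}])

```text
time_s: 6.65
position: [0.6431, 0.0551, 0.1103]
tcp_rot: [[-0.093, 0.057, 0.994], [-0.996, -0.014, -0.092], [0.009, -0.998, 0.058]]
force: [-1.8, -0.9, 8.3]
opening: 0.002
```

Emit:
apply_moves(steps=[{"x":-4,"y":-1,"z":-8,"spin":0},{"x":-4,"y":-1,"z":-8,"spin":0},{"x":-3,"y":-1,"z":-6,"spin":0}])

```text
time_s: 6.95
position: [0.6424, 0.0538, 0.0935]
tcp_rot: [[-0.094, 0.082, 0.992], [-0.996, -0.012, -0.094], [0.004, -0.997, 0.083]]
force: [0.9, 2.6, 8.2]
opening: 0.008
```

```bash
python3 - <<'E'
from rig import read_state, imaging
import cv2
s=read_state(); print(s["position"],s["force"],s["tcp_rot"].round(3))
im=imaging.capture("scene")[100:240,150:350,::-1]; cv2.imwrite("pics/s6.png",cv2.resize(im,None,fx=4,fy=4,interpolation=cv2.INTER_CUBIC))
E
```

```text
[0.64236675 0.05384078 0.0934804 ] [0.90514287 2.56231338 8.15757648] [[-0.094  0.082  0.992]
 [-0.996 -0.012 -0.094]
 [ 0.004 -0.997  0.083]]
```

View pics/s6.png

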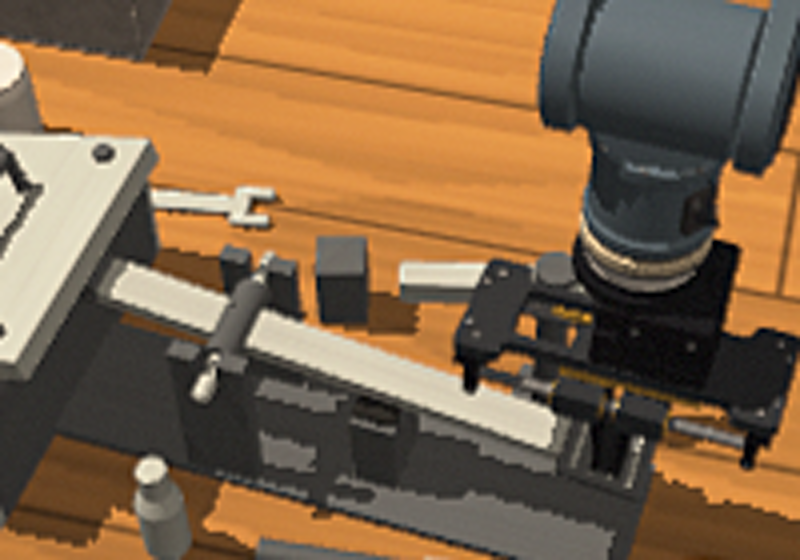

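Emit:
apply_moves(steps=[{"x":-3,"y":-1,"z":-12,"spin":0},{"x":-2,"y":0,"z":-10,"spin":0}])

```text
time_s: 7.2
position: [0.6432, 0.052, 0.0754]
tcp_rot: [[-0.093, 0.096, 0.991], [-0.996, -0.014, -0.092], [0.005, -0.995, 0.097]]
force: [-3.4, -3.5, 15.2]
opening: 0.007
```

```bash
python3 - <<'E'
from rig import read_state, imaging
import cv2
for n,a in (("scene",(100,240,150,350)),("top",(130,260,190,390))):
    im=imaging.capture(n)[a[0]:a[1],a[2]:a[3],::-1]; cv2.imwrite(f"pics/{n}7.png",cv2.resize(im,None,fx=4,fy=4,interpolation=cv2.INTER_CUBIC))
    s=read_state(); print(s["time_s"],s["position"],s["force"])
E
```

```text
7.25 [0.64316863 0.05188294 0.07491064] [-1.75088678 -1.49200329 12.75248861]
7.3 [0.64314551 0.05196268 0.07530395] [-0.4141548  -2.09950591  8.88588286]
```

View pics/scene7.png

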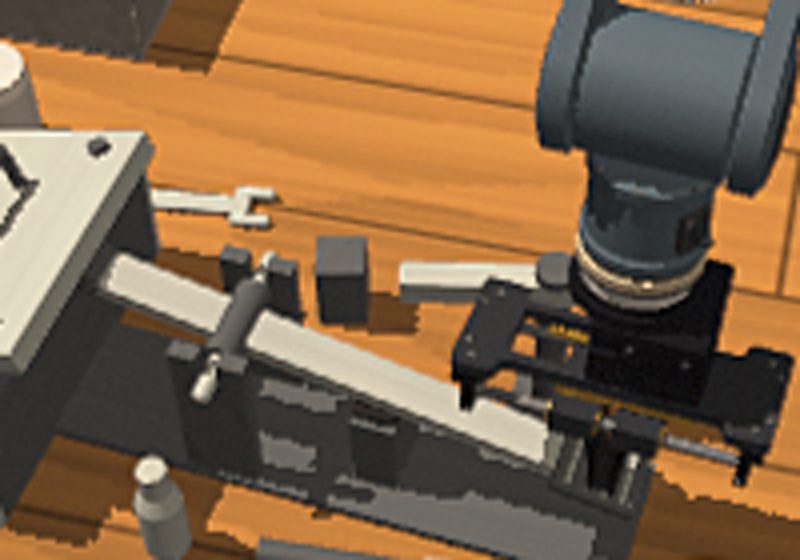

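View pics/top7.png

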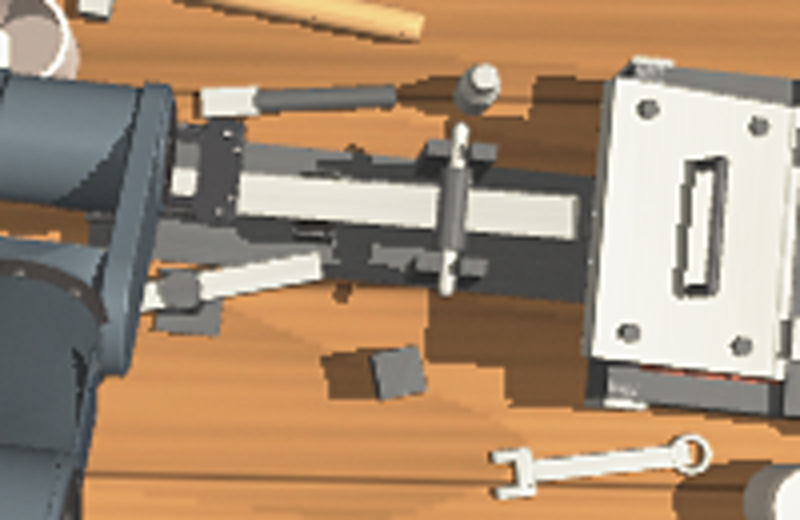

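Emit:
apply_moves(steps=[{"x":-2,"y":0,"z":-9,"spin":0},{"x":0,"y":0,"z":-6,"spin":0}])

```text
time_s: 7.5
position: [0.6439, 0.0514, 0.0728]
tcp_rot: [[-0.092, 0.103, 0.99], [-0.996, -0.016, -0.091], [0.006, -0.995, 0.104]]
force: [-16.0, 1.6, 40.5]
opening: 0.006
```

```bash
python3 - <<'E'
from rig import read_state, imaging
import cv2
for n in ("scene","scene"):
    im=imaging.capture(n)[100:240,150:350,::-1]; cv2.imwrite(f"pics/{n}8.png",cv2.resize(im,None,fx=4,fy=4,interpolation=cv2.INTER_CUBIC))
    s=read_state(); print(s["time_s"],s["position"],s["force"],s["qvel"].round(2))
E
```

```text
7.55 [0.64385906 0.05144094 0.07281576] [-12.25571782  -0.0682825   38.32338673] [ 0.01 -0.22  0.17 -0.02 -0.45 -0.03]
7.6 [0.64384248 0.05142109 0.07284945] [-12.6759144    0.97458898  38.60391846] [-0.07 -0.03  0.21  0.04 -0.2   0.03]
```

View pics/scene8.png

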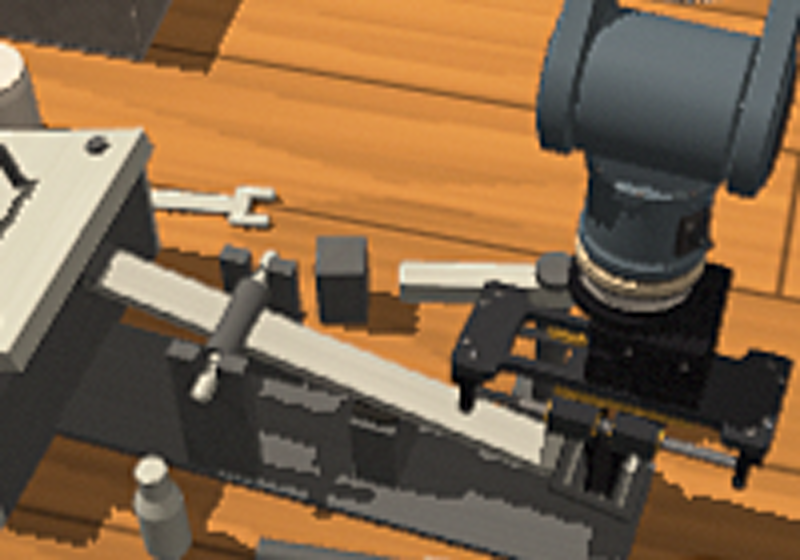

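The lever is firmly on the buffer at about 38 N and holding steady. I'll ease the push a little for margin.

Emit:
apply_moves(steps=[{"x":0,"y":0,"z":-4,"spin":0}])

```text
time_s: 7.7
position: [0.6437, 0.0516, 0.0737]
tcp_rot: [[-0.092, 0.105, 0.99], [-0.996, -0.017, -0.09], [0.007, -0.994, 0.106]]
force: [-7.5, 1.4, 18.7]
opening: 0.004
```

```bash
python3 - <<'E'
from rig import read_state, imaging
import cv2
for n,a in (("scene",(100,240,100,300)),("top",(130,260,190,390))):
    im=imaging.capture(n)[a[0]:a[1],a[2]:a[3],::-1]; cv2.imwrite(f"pics/{n}9.png",cv2.resize(im,None,fx=4,fy=4,interpolation=cv2.INTER_CUBIC))
    s=read_state(); print(s["time_s"],s["position"],s["force"],s["qvel"].round(2))
E
```

```text
7.75 [0.64374215 0.05156826 0.0736114 ] [-9.51505584 -0.65182576 26.53983077] [-0.03  0.36 -0.09 -0.18 -0.03 -0.07]
7.8 [0.64372957 0.05155575 0.07348058] [-9.11024506  0.93837491 27.5009904 ] [ 0.04  0.11 -0.13  0.07  0.18  0.11]
```

View pics/scene9.png

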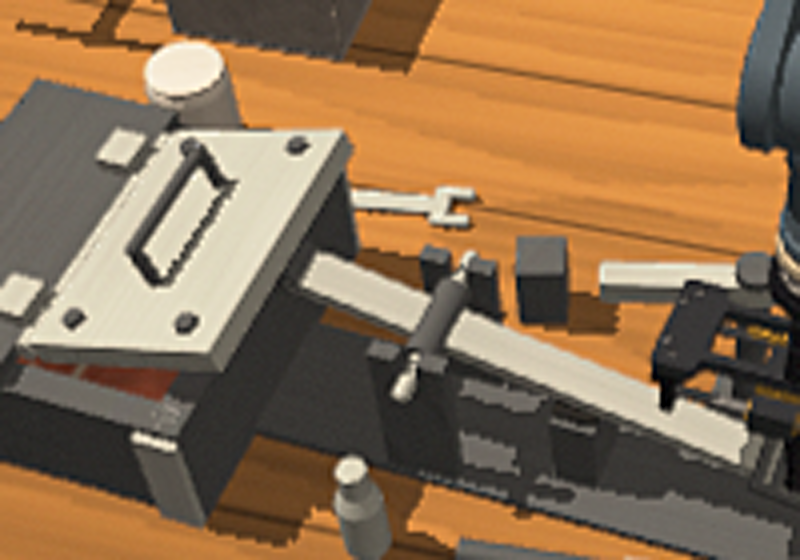

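The flap is open and the lever lies on the buffer with its pin still in the slots. The push is steady at about 27 N, and the tools in view have not moved.

```bash
python3 - <<'E'
from rig import job
print(job.hand_in())
E
```

```text
the job is handed in; nothing more can be done
None
```

The slow-cooling box is open, and I handed the job in at about 7.8 s with the arm still holding the lever down.

- **Stop:** I pushed its tail away from the box with the closed fingers. It turned to about 1.3 rad, estimated by eye from the picture. That is well past the 0.9 rad where the nose is clear.
- **Lever and flap:** I then pressed the ribbed plate down until the lever stiffened on the buffer. The last pictures show the flap raised, the pin still in its slots, and the stop's nose clear of the lever. The wrench, billet, punch and tin look unmoved, and so do the parts of the chisel, hammer and mug that were in view.
- **Force:** The downward force was steady at about 27 N at hand-in, with the plate about 65 mm above the bench. Just before that it reached 40.5 N vertically, with 16 N sideways. That was at the fingertips, not the gripper's body, so I eased it off. The wrist force stayed well below 120 N.
- **Off from plan:** The tool tilted about 6° during the moves, and the press landed about 13 mm to one side of the plate's middle, still on the plate. I did not measure the flap's angle.

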